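Make up the cleaning kit and the bonding kit

ROBOT

A 6-joint arm with a two-finger parallel gripper is mounted at the origin on a cart in front of the work surface, level with it; the furniture and walls round the work are solid. World frame = base frame: x ahead of the robot, y to its left, z up, the work surface at z = 0. Lengths are in m, angles in rad, forces in N, time in s.
With the tool pointing down it reaches from about 0.35 to 0.775 m from the base axis. Payload 7.3 kg.
Tool frame: the origin (TCP) lies on the front face of the gripper's body, between the roots of the fingers; the fingertips stand 66 mm ahead of it and the grasp point (between the pads) lies 47 mm ahead of it; y points along the fingers, z is the direction in which the jaws open and shut, and the axes are right-handed (so a half turn about y gives the same grasp; the last joint's range is limited). The gripper opens to 92 mm and grips with 3 to 60 N. Pads are 19 mm wide; open, the fingers measure 130 mm over their backs; the gripper's body (75 mm by 190 mm) begins 47 mm behind the grasp point.
Start: joints at [1.138, 0.342, 1.524, -0, 1.275, -0.146], TCP at [0.148, 0.504, 0.292] pointing down, gripper open.
Joint ranges: [-2.53, 2.53], [-0.77, 2.02], [0.04, 2.7], [-1, 4.14], [0.28, 2.66], [-3.11, 3.11]. Speed limits (rad/s): [2.57, 2.57, 3.14, 3.14, 3.14, 3.14].

INTERFACE

Orientations are given as a unit quaternion [w, x, y, z].
In Python, from cell import reach, move_straight, set_joints, command_gripper, dwell, ik, snapshot, get_calibration, MotionError, finish_job, current_t, current_qpos, current_qvel, current_joint_torque, current_tool_pos, current_tool_rot, current_force, current_wrist_torque, current_gripper_width gives the robot as it stands. Calls block until the motion is done:
- reach(position, orientation): joint-space move of the TCP to a pose.
- move_straight(position, ori=None, v=0.15): straight line of the TCP; ori=None keeps the orientation; v is the mean speed in m/s.
- set_joints(angles): joint-space move.
- command_gripper(opening, grip_force=None): opening from 0.0 (shut) to 1.0 (fully open); grip_force is the grip in N (None keeps the last); returns when the fingers have stopped.
- dwell(seconds).
- ik(position, orientation): joint angles nearest the present ones, or None.
- snapshot(name): name is "scene" or "side" or "wrist"; returns the picture (384x512x3 uint8, red, green, blue); there is no depth.
- get_calibration(name): a dict with "intrinsics" (3x3 intrinsics, pixels), "dist_coeffs" ([k1, k2, p1, p2, k3] as OpenCV has them; the pictures are not rectified), "R" (3x3) and "t" (3): a world point X has camera coordinates R X + t. Camera axes: x right, y down, z forward; pixel columns grow to the right and rows downward; lengths in m; the calibration is good to about 2 mm. A picture is of the moment at which its call begins: read the wrist's pose just before it. get_calibration takes no time and is no camera call; for the wrist camera it gives the pose at the moment of the call.
A pose or a line that the arm cannot do raises MotionError and nothing moves.
- finish_job(): hands the job in, once; it reports no verdict.
Readings, each from a call of its own:
- current_t(): time.
- current_qpos(): joint angles.
- current_qvel(): joint speeds.
- current_joint_torque(): joint torques, N m.
- current_tool_pos(): TCP position.
- current_tool_rot(): TCP orientation.
- current_force(): force on the tool from outside, world axes, zero at the start.
- current_wrist_torque(): the same for the moment, N m.
- current_gripper_width(): opening from 0.0 (shut) to 1.0 (fully open).
Only numpy, scipy, OpenCV 4.12 (cv2) and the standard library are available. Lean on these libraries where they do the work, as an engineer would, in place of code of your own. Each camera call takes 0.05 s, during which the arm holds its last target.

TASK

Make up the two treatment kits from the stock standing just beyond the carriers and lying to their left: the grey carrier gets the red-capped pot in its wide well, the small amber bottle in its narrow well and the blue brush lying in its two forked rests; the blue carrier gets the white blue-capped bottle in its wide well and the wooden-handled spatula lying in its two forked rests, while the tall amber bottle already in it stays undisturbed. Stand bottles and pot upright on the well floors, and lay brush and spatula across both forks with the middle of the handle midway between them. Set everything down gently, without dropping it, and let go.

Things in the scene. Friction and masses are not known exactly. Their poses are not given: they have to be found in the camera images.
- grey_carrier: Fixed grey kit carrier, 172 (x) x 136 (y) mm; empty at the start. Origin: centre of its underside, z up. Round wells: wide, 64 mm, at x -42, y +28 mm; narrow, 50 mm, at x +46, y +28; floors 6 mm above the table, rims 31. Two forked rests (6 mm ribs at x -27 and +27) carry one tool lying along x at y -38: flat fork bottoms 34 mm above the table, 30 mm wide between prongs, which reach 44
- blue_carrier: Fixed blue kit carrier, 172 (x) x 136 (y) mm; a tall amber bottle stands in its narrow well. Origin: centre of its underside, z up. Round wells: wide, 64 mm, at x -42, y +28 mm; narrow, 50 mm, at x +46, y +28; floors 6 mm above the table, rims 31. Two forked rests (6 mm ribs at x -27 and +27) carry one tool lying along x at y -38: flat fork bottoms 34 mm above the table, 30 mm wide between prongs, which reach 44
- red_cap_pot_centre (a point): Squat white plastic pot with a red screw cap, 48 mm across, 52 mm high, about 70 g, standing loose on the table just beyond the carriers (another by the blue case at the back is not meant). The point is on its axis 26 mm above its underside; z is its upright axis.
- small_amber_centre (a point): Small amber bottle with a black cap, standing loose just beyond the carriers (one by the blue case at the back is not meant): body 33 mm across up to 57 mm, cap 21 mm across, 68 mm high in all, about 60 g. The point is on its axis 34 mm above its underside; z is its upright axis.
- blue_cap_bottle_centre (a point): White plastic bottle with a blue screw cap, standing just beyond the carriers: body 42 mm across up to 54 mm, cap 27 mm across, 64 mm high in all, about 75 g. The point is on its axis 32 mm above its underside; z is its upright axis.
- tall_amber_centre (a point): Taller amber bottle with a black cap, 38 mm across, 78 mm high, standing from the start in the narrow well of the blue carrier, where it stays. The point is on its axis 39 mm above its underside; z is its upright axis.
- brush_centre (a point): Artist's brush with a blue handle, 178 mm long, lying on the table; round, 9 mm thick. The point is the middle of the part to hold and its balance point, 4.5 mm above its underside: its y axis runs along the brush towards the handle end, which is 62 mm away; the bristle tip is 116 mm the other way.
- spatula_centre (a point): Palette spatula with a wooden handle and a thin steel blade, 167 mm long, lying on the table. The point is the middle of the 89 mm long, 8 to 9 mm thick handle and its balance point, 4.5 mm above its underside: its y axis runs along the spatula towards the handle end, which is 45 mm away; the blade tip is 121 mm the other way.
Mind the look-alikes: they are no part of the job. Leave any green or pink look-alike of the part that bears red_cap_pot_centre alone.

How it is judged:
At the end, for the whole second after the job is handed in: Pot, small amber, blue-capped and tall amber bottle stand upright on the floors of their named wells; brush (grey) and spatula (blue carrier) lie along the carrier between the prongs of both forks, listed point within 22 (brush), 16 mm (spatula) of midway; all released and at rest (x of red_cap_pot_centre in the frame of grey_carrier between -0.053 and -0.031 m and y of red_cap_pot_centre in the frame of grey_carrier between 0.017 and 0.039 m and z of red_cap_pot_centre in the frame of grey_carrier between 0.028 and 0.038 m and angle between each of red_cap_pot_centre, small_amber_centre, blue_cap_bottle_centre, tall_amber_centre's own z axis and vertical below 0.12 rad and x of small_amber_centre in the frame of grey_carrier between 0.035 and 0.057 m and y of small_amber_centre in the frame of grey_carrier between 0.017 and 0.039 m and z of small_amber_centre in the frame of grey_carrier between 0.036 and 0.046 m and x of brush_centre in the frame of grey_carrier between -0.022 and 0.022 m and y of brush_centre in the frame of grey_carrier between -0.053 and -0.023 m and z of brush_centre in the frame of grey_carrier between 0.034 and 0.0435 m and angle between the y axis of brush_centre and the x axis of grey_carrier, either way round below 0.45 rad and x of blue_cap_bottle_centre in the frame of blue_carrier between -0.056 and -0.028 m and y of blue_cap_bottle_centre in the frame of blue_carrier between 0.014 and 0.042 m and z of blue_cap_bottle_centre in the frame of blue_carrier between 0.034 and 0.044 m and x of spatula_centre in the frame of blue_carrier between -0.016 and 0.016 m and y of spatula_centre in the frame of blue_carrier between -0.053 and -0.023 m and z of spatula_centre in the frame of blue_carrier between 0.034 and 0.0435 m and angle between the y axis of spatula_centre and the x axis of blue_carrier, either way round below 0.45 rad and x of tall_amber_centre in the frame of blue_carrier between 0.035 and 0.057 m and y of tall_amber_centre in the frame of blue_carrier between 0.017 and 0.039 m and z of tall_amber_centre in the frame of blue_carrier between 0.041 and 0.051 m and linear speed of each of small_amber, red_cap_pot, blue_cap_bottle, blue_brush, spatula below 0.02 m/s); the robot touches nothing.
It fails at once if the tall amber bottle in the blue carrier is moved by more than 16 mm or tipped (distance of tall_amber_centre from where it was at the start of the episode above 0.016 m or angle between tall_amber_centre's own z axis and vertical above 0.3 rad).
It fails at once if a thing is dropped (falls free at more than 0.9 m/s, about 40 mm) ((linear speed of small_amber above 0.9 m/s and contact force between the fingers and small_amber below 0.05 N) or (linear speed of red_cap_pot above 0.9 m/s and contact force between the fingers and red_cap_pot below 0.05 N) or (linear speed of blue_cap_bottle above 0.9 m/s and contact force between the fingers and blue_cap_bottle below 0.05 N) or (linear speed of blue_brush above 0.9 m/s and contact force between the fingers and blue_brush below 0.05 N) or (linear speed of spatula above 0.9 m/s and contact force between the fingers and spatula below 0.05 N)).
It also fails if it takes over 131 s, if anything falls off the work surface, if the arm or the gripper's body presses on something with over 40 N, if the wrist force passes 120 N, or if a joint passes its speed limit or range.

## Working session

There is one attempt and no reset: what is moved stays moved. The work goes in short steps, each a Python script; the robot and the scene stay as the last script left them, time stands still between calls to the robot, and variables do not carry over. Pictures are saved under pics/ and viewed, and the job is handed in when it is done.

```bash
ls; mkdir -p pics
python3 - <<'E'
from cell import *
import cv2
for n in ["scene","side","wrist"]:
    im=snapshot(n); cv2.imwrite(f"pics/{n}0.png",im[:,:,::-1])
    c=get_calibration(n); print(n,c)
print(current_t(),current_tool_rot(),current_gripper_width(),current_force())
E
```

```text
pics
scene {'intrinsics': array([[437.38860261,   0.        , 267.4958216 ],
       [  0.        , 437.38860261, 192.98373464],
       [  0.        ,   0.        ,   1.        ]]), 'dist_coeffs': array([-0.1705309,  0.       ,  0.       ,  0.       ,  0.       ]), 'R': array([[ 0.91465598, -0.40391211,  0.01610719],
       [-0.27318512, -0.6470132 , -0.71185941],
       [ 0.2979502 ,  0.64670622, -0.70213727]]), 't': array([-0.39109272,  0.26343378,  0.84996898])}
side {'intrinsics': array([[403.15888781,   0.        , 258.97330393],
       [  0.        , 403.15888781, 190.88056296],
       [  0.        ,   0.        ,   1.        ]]), 'dist_coeffs': array([-0.09013748,  0.        ,  0.        ,  0.        ,  0.        ]), 'R': array([[-0.99932519, -0.03249625,  0.01712181],
       [-0.02882528,  0.40491473, -0.91389998],
       [ 0.02276545, -0.91377681, -0.4055782 ]]), 't': array([ 0.5012421 , -0.00610587,  1.09066468])}
wrist {'intrinsics': array([[275.48885085,   0.        , 255.55973229],
       [  0.        , 275.48885085, 196.6364799 ],
       [  0.        ,   0.        ,   1.        ]]), 'dist_coeffs': array([-0.05869671,  0.        ,  0.        ,  0.        ,  0.        ]), 'R': array([[ 2.83641499e-01,  9.58929929e-01, -9.44029795e-04],
       [ 9.12354302e-01, -2.69561567e-01,  3.08133396e-01],
       [ 2.95223861e-01, -8.82607079e-02, -9.51342693e-01]]), 't': array([-0.52443251, -0.0392148 ,  0.39113939])}
0.15 [-0.69945744  0.70024067 -0.10116565  0.10093465] 0.9938064648715925 [0.76427223 0.23911926 0.85550578]
```

View pics/scene0.png

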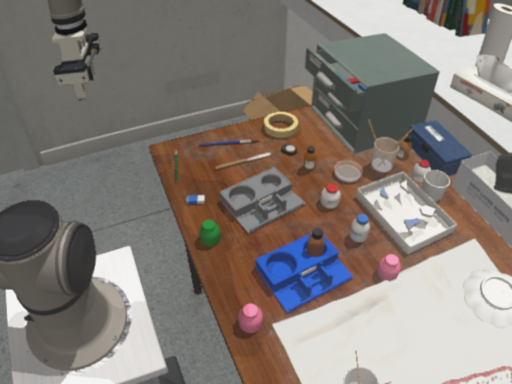

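View pics/side0.png

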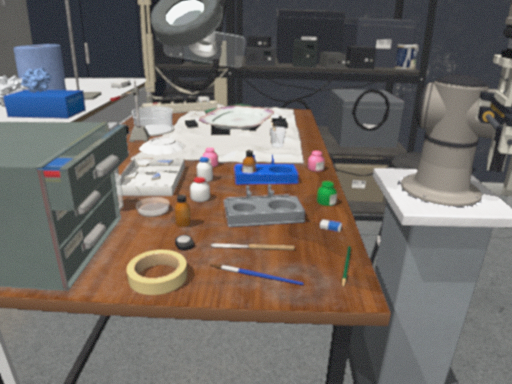

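View pics/wrist0.png

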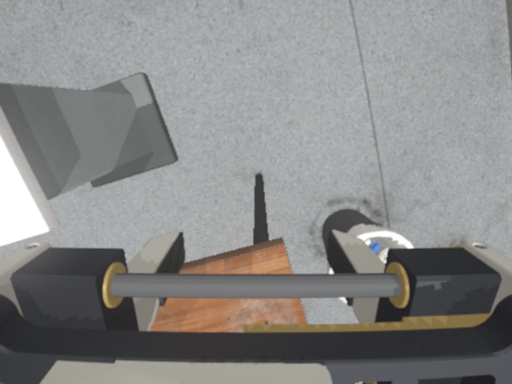

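Overview: the grey carrier is near (260,197) in the scene picture and the blue one near (303,270). The stock is pot (330,196), small amber (310,160), blue-cap bottle (360,228), brush (228,143) and spatula (243,160). Next I'll project these to rough positions.

```bash
cat > h.py <<'E'
from cell import *
import numpy as np, cv2
from scipy.spatial.transform import Rotation as Rn
def px2w(c,uv,z):
    uv=np.array(uv,float).reshape(-1,1,2)
    n=cv2.undistortPoints(uv,c["intrinsics"],c["dist_coeffs"]).reshape(-1,2)
    R=c["R"];t=c["t"];C=-R.T@t
    d=np.c_[n,np.ones(len(n))]@R
    return C+d*((z-C[2])/d[:,2])[:,None]
def w2px(c,X):
    r,_=cv2.Rodrigues(c["R"])
    return cv2.projectPoints(np.array(X,float).reshape(-1,1,3),r,c["t"],c["intrinsics"],c["dist_coeffs"])[0].reshape(-1,2)
def quat(psi):
    """tool down, jaw axis z at angle psi in world xy"""
    z=np.array([np.cos(psi),np.sin(psi),0]);y=np.array([0,0,-1.]);x=np.cross(y,z)
    q=Rn.from_matrix(np.c_[x,y,z]).as_quat()
    return [q[3],q[0],q[1],q[2]]
def snap(n,f):
    c=get_calibration(n);im=snapshot(n);cv2.imwrite("pics/"+f,im[:,:,::-1]);return c,im
E
python3 - <<'E'
from h import *
c=get_calibration("scene"); s=get_calibration("side")
for n,p,z in [("grey mid",(260,197),.02),("blue",(303,270),.02),("pot",(330,196),.03),("amber",(310,160),.034),("bluecap",(360,228),.03),("brushH",(257,141),.005),("brushT",(199,146),.005),("spatH",(217,167),.005),("spatT",(270,154),.005),("tblL",(150,150),0),("green",(209,234),.03),("whbottle",(289,149),0)]:
    print(n,px2w(c,p,z).round(3))
for n,p,z in [("pot",(200,190),.03),("amber",(182,212),.034),("bluecap",(204,170),.03),("brush",(300,283),.005),("brush",(212,266),.005)]:
    print("side",n,px2w(s,p,z).round(3))
q=current_tool_rot();print(Rn.from_quat([q[1],q[2],q[3],q[0]]).as_matrix().round(3))
C=get_calibration("wrist"); print(-C["R"].T@C["t"])
for psi in (0,1.57,-1.57,.5,-.5): 
  print(psi,[ik([x,y,.3],quat(psi)) is not None for x,y in [(.5,.2),(.5,-.05),(.65,.1),(.45,.35),(.5,.0)]])
E
```

```text
grey mid [[0.481 0.167 0.02 ]]
blue [[ 0.479 -0.072  0.02 ]]
pot [[0.638 0.093 0.03 ]]
amber [[0.653 0.231 0.034]]
bluecap [[ 0.65  -0.026  0.03 ]]
brushH [[0.569 0.396 0.005]]
brushT [[0.406 0.439 0.005]]
spatH [[0.424 0.332 0.005]]
spatT [[0.579 0.327 0.005]]
tblL [[ 0.271  0.484 -0.   ]]
green [[0.324 0.094 0.03 ]]
whbottle [[0.642 0.332 0.   ]]
side pot [[0.642 0.123 0.03 ]]
side amber [[0.659 0.251 0.034]]
side bluecap [[ 0.653 -0.012  0.03 ]]
side brush [[0.417 0.447 0.005]]
side brush [[0.574 0.405 0.005]]
[[ 0.959 -0.     0.283]
 [-0.283 -0.001  0.959]
 [-0.    -1.    -0.001]]
[0.06905493 0.52684547 0.38369591]
0 [True, True, True, True, True]
1.57 [True, True, True, True, True]
-1.57 [True, True, True, True, True]
0.5 [True, True, True, True, True]
-0.5 [True, True, True, True, True]
```

Run:
```python
import cv2
im=cv2.imread("pics/scene0.png");cv2.imwrite("pics/sc_a.png",cv2.resize(im[120:320,150:390],(0,0),fx=3,fy=3,interpolation=3)[:600])
```

```text
(no output)
```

View pics/sc_a.png

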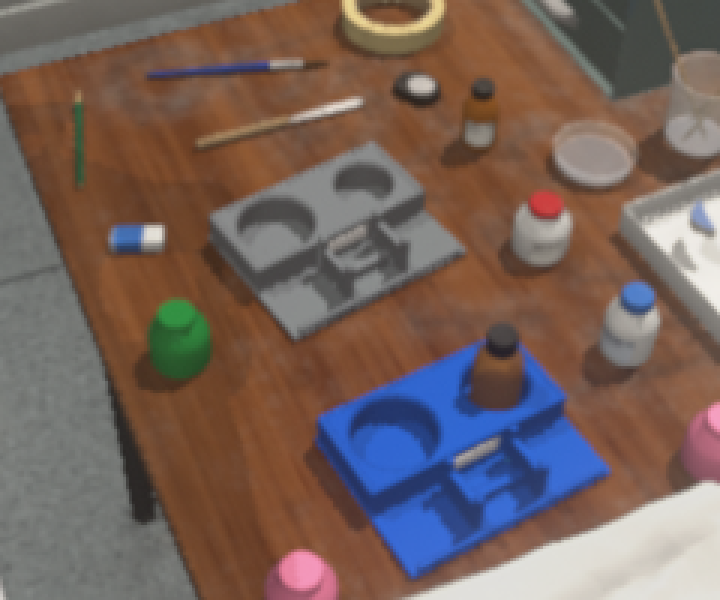

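Run:
```python
from h import *
import pickle
for i,(x,y) in enumerate([(.58,.30),(.58,.02)]):
    reach([x,y,.30],quat(np.pi/2)); dwell(.2)
    c,im=snap("wrist",f"w{i}.png"); pickle.dump((c,im),open(f"w{i}.pkl","wb"))
    b=cv2.resize(im[:,:,::-1],(0,0),fx=1.5625,fy=1.5625,interpolation=3);cv2.imwrite(f"pics/w{i}b.png",b)
    if i==0:
        for n in("side","scene"):pickle.dump((get_calibration(n),snapshot(n)),open(n+".pkl","wb"))
print(current_t(),current_qpos(),-c["R"].T@c["t"])
```

```text
3.575 [-9.56556963e-02  4.39283830e-01  1.35247643e+00  1.22531487e-04
  1.34990753e+00 -1.66818158e+00] [0.4973307  0.02080722 0.39186542]
```

View pics/w0b.png

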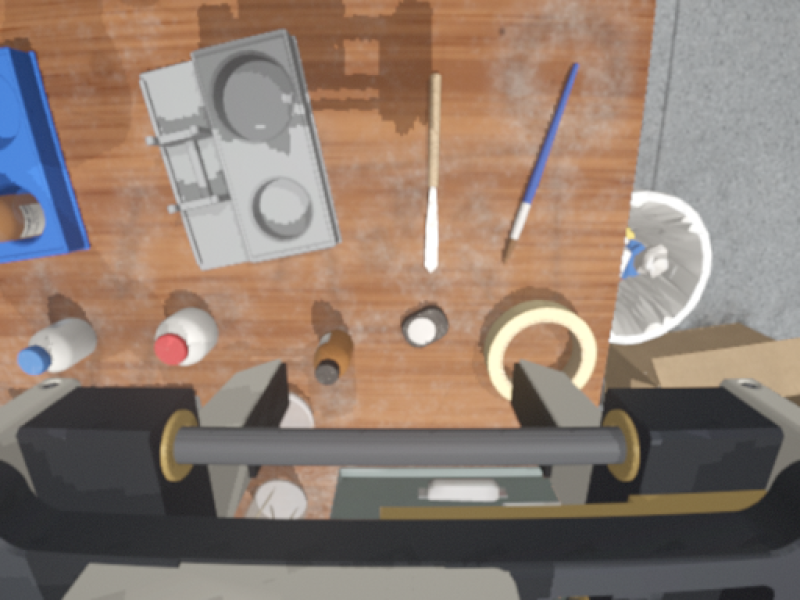

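View pics/w1b.png

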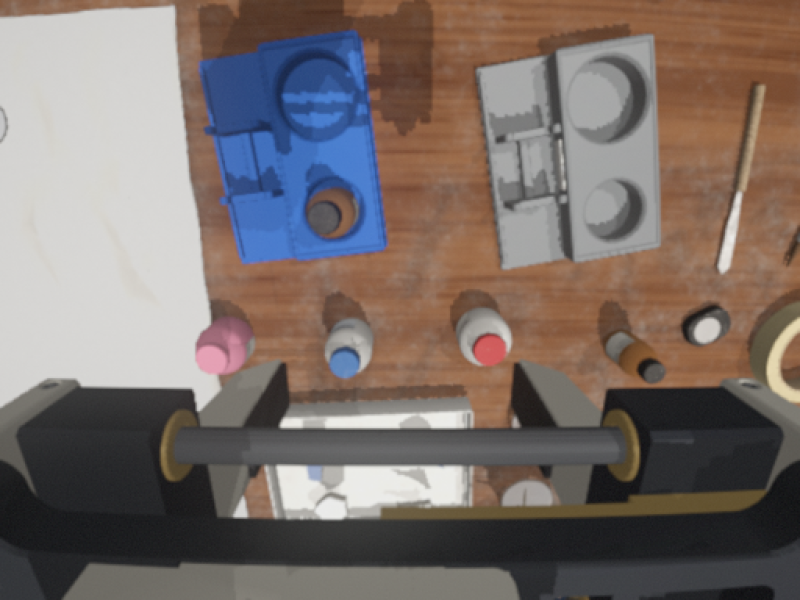

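Both wrist views show all the parts clearly. In w0b the grey wells are at (253,97) and (282,207), with the caps at pot (171,348) and amber (326,371). In w1b the blue wide well is at (318,97). Now I'll turn these into positions and check them with a reprojection.

```bash
cat > est.py <<'E'
from h import *
import pickle
k=1/1.5625
c0,i0=pickle.load(open("w0.pkl","rb"));c1,i1=pickle.load(open("w1.pkl","rb"))
def P(c,p,z):
    return px2w(c,((np.array(p,float)+.5)*k-.5),z)[0]
from scipy.optimize import least_squares
def carrier(obs):
    def res(q):
        x,y,a=q;R=np.array([[np.cos(a),-np.sin(a)],[np.sin(a),np.cos(a)]])
        return np.concatenate([ (R@np.array(l)+[x,y]-P(c,p,z)[:2]) for c,p,l,z in obs])
    r=least_squares(res,[.5,.1,0.1],loss="soft_l1",f_scale=.003); return r.x,(r.fun.reshape(-1,2)*1000).round(1)
A=.086;B=.068
g=[(c0,(253,97),(-.042,.028),.031),(c0,(282,207),(.046,.028),.031),(c0,(292,31),(-A,B),.031),(c0,(338,241),(A,B),.031),
(c1,(607,100),(-.042,.028),.031),(c1,(613,209),(.046,.028),.031),(c1,(653,36),(-A,B),.031),(c1,(660,244),(A,B),.031),(c1,(478,68),(-A,-B),.006),(c1,(503,268),(A,-B),.006),(c0,(141,75),(-A,-B),.006),(c0,(202,268),(A,-B),.006)]
b=[(c1,(318,97),(-.042,.028),.031),(c1,(358,32),(-A,B),.031),(c1,(384,247),(A,B),.031),(c1,(201,62),(-A,-B),.006),(c1,(243,262),(A,-B),.006)]
G,rg=carrier(g);Bc,rb=carrier(b)
E
python3 - <<'E'
from est import *
print(G.round(4));print(rg.tolist());print(Bc.round(4));print(rb.tolist())
for n,p0,p1,z in [("pot",(171,348),(489,350),.052),("blue",(35,360),(345,362),.064),("amber",(326,371),(651,370),.068)]:
    print(n,P(c0,p0,z).round(4),P(c1,p1,z).round(4))
for n,p in [("bh",(575,66)),("bt",(507,260)),("bf",(514,237)),("sh",(436,75)),("sj",(432,188)),("st",(431,270))]:
    print(n,P(c0,p,.0045).round(4))
# overlay
for nm,c,im in (("a",c0,i0),("b",c1,i1)):
    v=cv2.resize(im[:,:,::-1],(0,0),fx=1.5625,fy=1.5625,interpolation=3).copy()
    for q,col in ((G,(0,255,255)),(Bc,(0,255,0))):
        ca,sa=np.cos(q[2]),np.sin(q[2])
        def dr(L,z,closed=True):
            L=np.array(L);W=np.c_[q[0]+ca*L[:,0]-sa*L[:,1],q[1]+sa*L[:,0]+ca*L[:,1],np.full(len(L),z)]
            p=((w2px(c,W)+.5)/k-.5)
            cv2.polylines(v,[np.round(p*8).astype(np.int32)],closed,col,1,cv2.LINE_AA,3)
        t=np.linspace(0,2*np.pi,40)
        dr(np.c_[-.042+.032*np.cos(t),.028+.032*np.sin(t)],.031);dr(np.c_[.046+.025*np.cos(t),.028+.025*np.sin(t)],.031)
        dr([(-A,-B),(A,-B),(A,B),(-A,B)],0)
        for x in(-.027,.027): dr([(x-.003,-.053),(x+.003,-.053),(x+.003,-.023),(x-.003,-.023)],.034)
    cv2.imwrite(f"pics/ov_{nm}.png",v)
E
```

```text
[0.4882 0.1661 0.1893]
[[-0.3, -1.0], [1.7, -1.1], [-5.2, -3.2], [5.1, 0.4], [-1.8, 2.7], [0.5, 3.2], [-5.5, 2.8], [3.4, 4.0], [-1.1, -1.4], [1.4, -0.5], [-2.0, -2.1], [2.1, -1.7]]
[ 0.4877 -0.0663  0.1115]
[[-0.7, -1.0], [-3.6, 1.9], [5.0, 3.0], [-1.5, -1.7], [2.2, -1.5]]
pot [0.6441 0.1011 0.052 ] [0.6458 0.0979 0.052 ]
blue [ 0.6516 -0.0194  0.064 ] [ 0.6515 -0.0246  0.064 ]
amber [0.6574 0.2392 0.068 ] [0.6579 0.2347 0.068 ]
bh [0.4135 0.4446 0.0045]
bt [0.5764 0.3991 0.0045]
bf [0.5552 0.4039 0.0045]
sh [0.4222 0.3302 0.0045]
sj [0.5126 0.3288 0.0045]
st [0.5859 0.3295 0.0045]
```

View pics/ov_a.png

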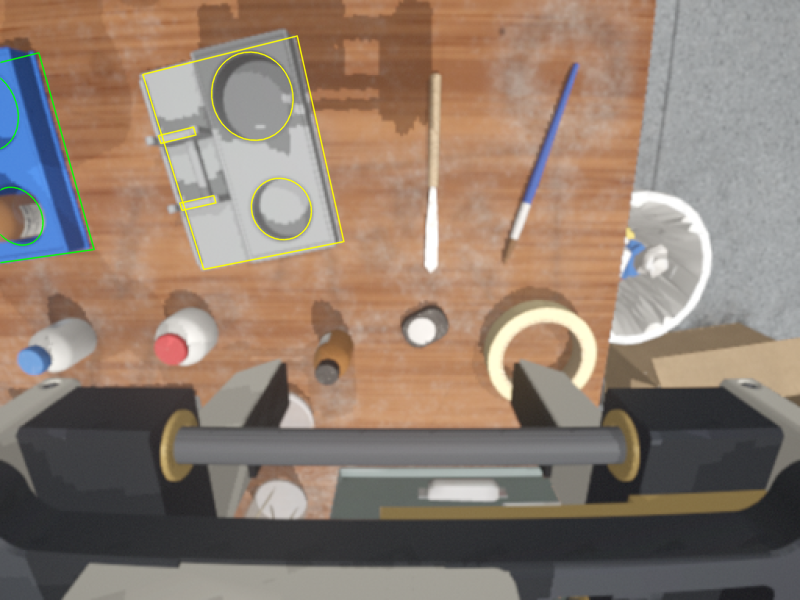

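View pics/ov_b.png

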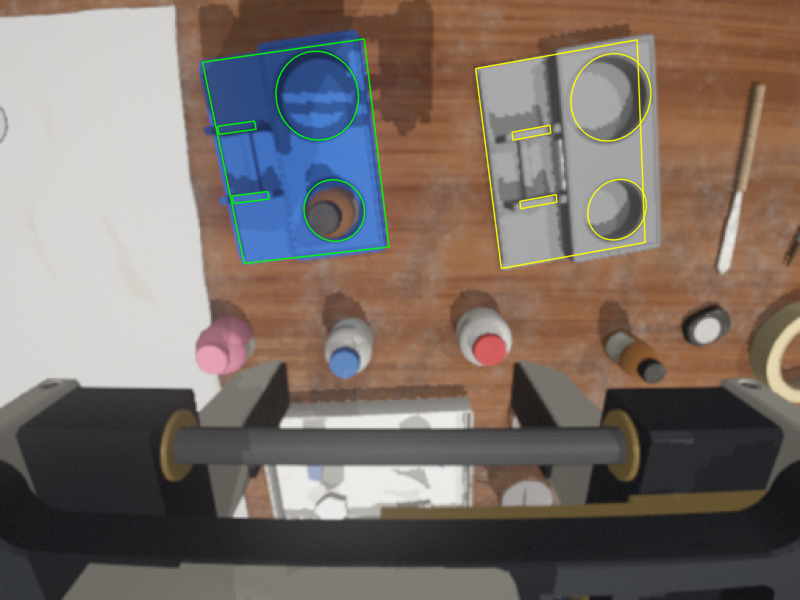

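Calibration is consistent to about 4 mm between the two views, which looks like a scale effect. I'll refit with a camera height offset and plate height free, and compare with picks in the side and scene views.

```bash
cat > est2.py <<'E'
from est import *
# joint fit: G(3), B(3), caps xy (3x2), camera scale k, plate z
wells=[(c0,(253,97),0,(-.042,.028)),(c0,(282,207),0,(.046,.028)),(c1,(607,100),0,(-.042,.028)),(c1,(613,209),0,(.046,.028)),(c1,(318,97),1,(-.042,.028))]
pl=[(c1,(478,68),0,(-A,-B)),(c1,(503,268),0,(A,-B)),(c0,(141,75),0,(-A,-B)),(c0,(202,268),0,(A,-B)),(c1,(201,62),1,(-A,-B)),(c1,(243,262),1,(A,-B))]
caps=[((171,348),(489,350),.052),((35,360),(345,362),.064),((326,371),(651,370),.068)]
def PP(c,p,z,kk):
    C=(-c["R"].T@c["t"])[:2]; return C+(P(c,p,z)[:2]-C)*kk
def T(q,l):
    ca,sa=np.cos(q[2]),np.sin(q[2]); return np.array([q[0]+ca*l[0]-sa*l[1],q[1]+sa*l[0]+ca*l[1]])
def res(p):
    qs=[p[:3],p[3:6]];kk=p[12];zp=p[13];r=[]
    for c,px,i,l in wells:r.append(T(qs[i],l)-PP(c,px,.031,kk))
    for c,px,i,l in pl:r.append(T(qs[i],l)-PP(c,px,zp,kk))
    for j,(a,b,z) in enumerate(caps):
        X=p[6+2*j:8+2*j];r+= [X-PP(c0,a,z,kk),X-PP(c1,b,z,kk)]
    return np.concatenate(r+[[ (kk-1)*.1, (zp-.008)*.2]])
s=least_squares(res,[.488,.166,.19,.488,-.066,.11,.645,.1,.651,-.02,.657,.237,1,.008]);p=s.x
E
python3 - <<'E'
from est2 import *
print(p.round(4));print((s.fun[:-2].reshape(-1,2)*1000).round(1).tolist())
kk=p[12]
for n,px in [("bh",(575,66)),("bt",(507,260)),("bf",(514,237)),("sh",(436,75)),("sj",(432,188)),("st",(431,270))]:print(n,PP(c0,px,.0045,kk).round(4))
print("tray edge",PP(c1,(375,408),.03,kk))
pts=[(p[6],p[7],.052),(p[8],p[9],.064),(p[10],p[11],.068)]+[(*T(p[:3],l),.031) for l in [(-.042,.028),(.046,.028)]]+[(*T(p[3:6],l),.031) for l in [(-.042,.028)]]+[(*T(p[3:6],(.046,.028)),.084)]
ns=[]
for n,(x0,x1,y0,y1) in (("side",(140,360,130,300)),("scene",(180,390,120,310))):
    c,im=pickle.load(open(n+".pkl","rb"));f=3
    v=cv2.resize(im[y0:y1,x0:x1,::-1],(0,0),fx=f,fy=f,interpolation=3).copy()
    for u in w2px(c,pts): 
        q=((u-[x0,y0]+.5)*f-.5).round().astype(int);cv2.drawMarker(v,tuple(map(int,q)),(0,255,0),0,8,1)
    for w in w2px(c,[(*PP(c0,px,.0045,kk),.0045) for px in [(575,66),(507,260),(436,75),(431,270)]]):
        q=((w-[x0,y0]+.5)*f-.5).round().astype(int);cv2.drawMarker(v,tuple(map(int,q)),(255,0,255),0,8,1)
    cv2.imwrite(f"pics/ov_{n}.png",v)
E
```

```text
[ 0.4881  0.1663  0.1906  0.4874 -0.0664  0.1113  0.6472  0.0986  0.6539
 -0.0248  0.6601  0.2381  1.0152  0.0077]
[[0.3, 0.8], [1.0, 0.6], [-1.2, 0.4], [-0.2, 0.7], [-0.2, -0.1], [-0.3, -2.0], [0.4, -1.2], [-1.2, 0.2], [1.1, 0.5], [-0.8, 0.0], [1.0, 0.0], [0.8, 0.6], [-0.8, -0.6], [-0.0, -0.5], [0.0, 0.5], [0.2, -0.1], [-0.2, 0.1]]
bh [0.4123 0.4468]
bt [0.5776 0.4006]
bf [0.5561 0.4055]
sh [0.4211 0.3307]
sj [0.5129 0.3292]
st [0.5873 0.3299]
tray edge [ 0.719294   -0.00282829]
```

View pics/ov_side.png

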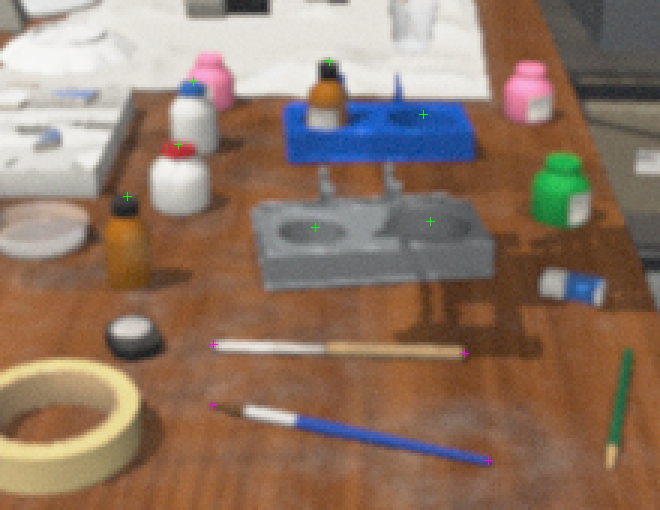

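View pics/ov_scene.png

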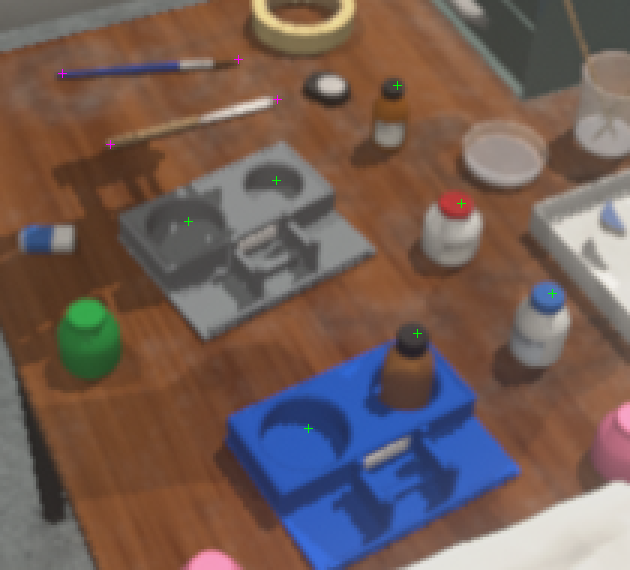

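Reprojection into the side and scene views agrees to within about 3 mm, well inside tolerance. Starting with the pot.

```bash
cat > job.py <<'E'
from h import *
G=np.array([.4881,.1663,.1906]);Bq=np.array([.4874,-.0664,.1113])
POT=(.6465,.0985);BLU=(.6530,-.0240);AMB=(.6590,.2375)
FT=.066
def T(q,l):
    ca,sa=np.cos(q[2]),np.sin(q[2]); return np.array([q[0]+ca*l[0]-sa*l[1],q[1]+sa*l[0]+ca*l[1]])
def st(s=""): print(s,"t%.1f"%current_t(),current_tool_pos().round(4),"w%.3f"%current_gripper_width(),"F",np.round(current_force(),1))
def pick(xy,psi,tip,w_open,force,zc=.22,lift=None):
    command_gripper(w_open/.092)
    p=np.array(current_tool_pos())
    reach([*xy,zc],quat(psi))
    move_straight([*xy,tip+FT],v=.15); st("down")
    command_gripper(0,force); dwell(.1); st("grip")
    move_straight([*xy,lift or zc],v=.15); st("lift")
def place(xy,psi,tip,zc,w_rel,v1=.2):
    move_straight([*xy,zc],quat(psi),v=v1); st("over")
    move_straight([*xy,tip+FT+.012],v=.12)
    move_straight([*xy,tip+FT],v=.03); st("placed")
def release(xy,w_rel,zc):
    command_gripper(w_rel/.092); dwell(.1); st("rel")
    move_straight([*xy,zc],v=.15); st("up")
E
python3 - <<'E'
from job import *
pick(POT,np.pi/2,.028,.075,15)
c,im=snap("wrist","g1.png");snap("side","g1s.png")
E
```

```text
down t5.7 [0.6472 0.0983 0.0955] w0.815 F [ 0.7  0.2 -0.5]
grip t6.3 [0.6466 0.0986 0.0943] w0.519 F [-0.1 -0.4  2.6]
lift t7.3 [0.646  0.0985 0.2188] w0.519 F [-0.7 -0.2 -0.9]
```

View pics/g1.png

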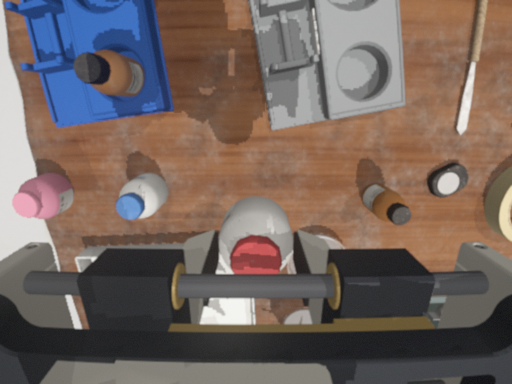

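View pics/g1s.png

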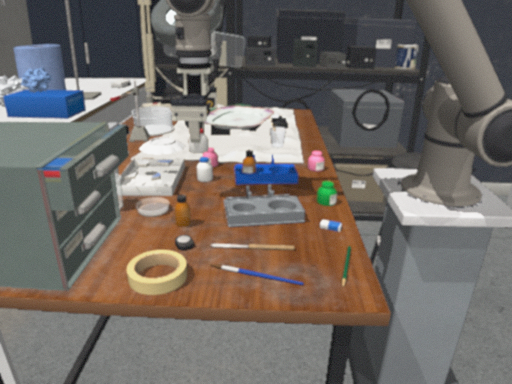

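The pot is held across the full 48 mm body (about (255,240) in the wrist view) and is upright. Placing it now.

Run:
```python
from job import *
xy=T(G,(-.042,.028))
place(xy,G[2],.0345,.23,None)
snap("scene","p1.png")
release(xy,.068,.23)
c,im=snap("wrist","p1w.png");v=snapshot("scene")
b=cv2.imread("pics/p1.png")[130:330,170:370]
cv2.imwrite("pics/p1c.png",np.hstack([cv2.resize(x,(400,400),interpolation=3) for x in (b,v[130:330,170:370,::-1])]))
```

```text
over t8.9 [0.4419 0.1857 0.2299] w0.521 F [ 0.5 -0.4 -1. ]
placed t10.6 [0.4415 0.1858 0.1003] w0.517 F [-0.5  0.8 -1.3]
rel t11.4 [0.4416 0.1858 0.1005] w0.743 F [ 0.1 -0.5  0.2]
up t12.4 [0.4411 0.1857 0.2292] w0.736 F [-0.2  0.2  0.3]
```

View pics/p1c.png

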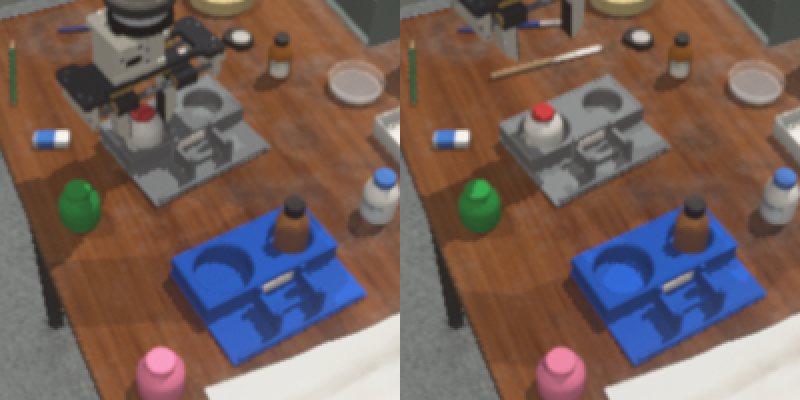

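View pics/p1w.png

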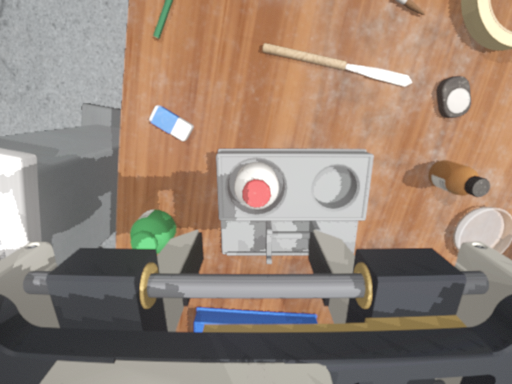

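The pot stands upright in the wide well, with its cap at (543,112) in the right half of the scene crop. Next are the small amber and the blue-cap bottle.

Run:
```python
from job import *
pick(AMB,np.pi/2,.030,.060,15)
snap("wrist","g2.png")
xy=T(G,(.046,.028))
place(xy,G[2],.0365,.23,None)
release(xy,.052,.23)
snap("wrist","p2w.png")
a=cv2.imread("pics/g2.png");b=cv2.imread("pics/p2w.png");v=snapshot("scene")
f=lambda x:cv2.resize(x,(400,300),interpolation=3)
cv2.imwrite("pics/p2c.png",np.vstack([np.hstack([f(a),f(b)]),np.hstack([f(v[130:280,170:370,::-1]),f(snapshot("side")[140:260,160:320,::-1])])]))
```

```text
down t15.1 [0.6596 0.2377 0.0973] w0.653 F [-0.1 -0.6 -0.7]
grip t15.8 [0.6591 0.2376 0.0964] w0.356 F [-0.   0.2  2.5]
lift t16.7 [0.6585 0.2374 0.2186] w0.355 F [ 0.3  0.3 -1.6]
over t18.3 [0.5282 0.2025 0.2299] w0.353 F [ 0.2  0.5 -0.9]
placed t20.0 [0.5279 0.2025 0.1023] w0.357 F [ 0.5 -0.1 -0.4]
rel t20.6 [0.528  0.2025 0.1025] w0.564 F [-0.2  0.8  0.5]
up t21.6 [0.5275 0.2024 0.2291] w0.560 F [-0.2  0.7 -0.2]
```

View pics/p2c.png

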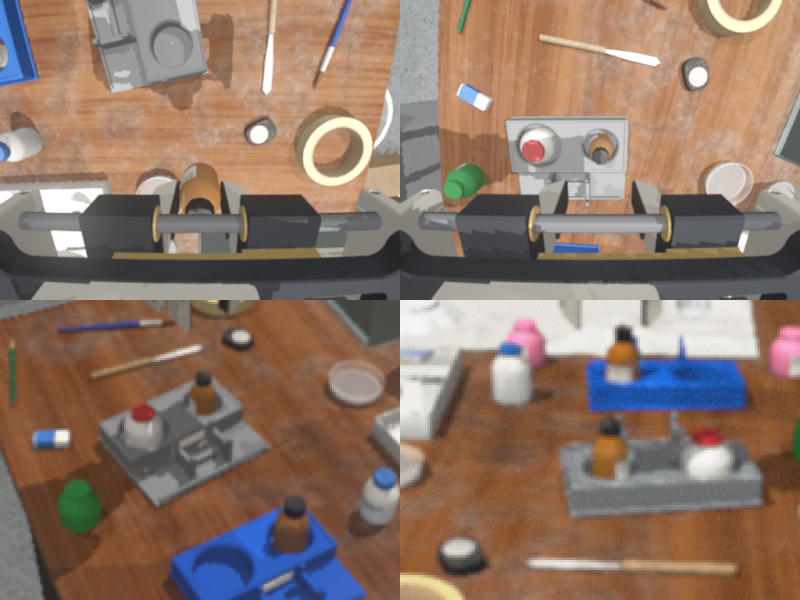

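Pot and amber both stand upright in the grey carrier (scene crop at about (143,425) and (204,395)). Next is the blue-cap bottle.

Run:
```python
from job import *
pick(BLU,np.pi/2,.032,.064,15)
snap("wrist","g3.png")
xy=T(Bq,(-.042,.028))
place(xy,Bq[2],.0385,.24,None)
release(xy,.058,.24)
snap("wrist","p3w.png")
a=cv2.imread("pics/g3.png");b=cv2.imread("pics/p3w.png");v=snapshot("scene")
f=lambda x:cv2.resize(x,(400,300),interpolation=3)
cv2.imwrite("pics/p3c.png",np.vstack([np.hstack([f(a),f(b)]),np.hstack([f(v[180:330,200:400,::-1]),f(snapshot("side")[120:240,180:340,::-1])])]))
```

```text
down t24.8 [ 0.6536 -0.024   0.0991] w0.697 F [ 0.8  0.4 -0.3]
grip t25.4 [ 0.6532 -0.0241  0.0986] w0.454 F [-0.9 -0.4  4.4]
lift t26.3 [ 0.6524 -0.0239  0.2187] w0.450 F [-0.6 -1.4 -0.5]
over t28.0 [ 0.4429 -0.0432  0.2399] w0.452 F [ 0.3 -0.9 -0.4]
placed t29.7 [ 0.4425 -0.0432  0.1044] w0.452 F [0.1 0.1 1. ]
rel t30.4 [ 0.4426 -0.0432  0.1045] w0.630 F [ 0.9 -0.1 -0. ]
up t31.4 [ 0.4421 -0.0431  0.2393] w0.631 F [-0.3 -0.2 -0.1]
```

View pics/p3c.png

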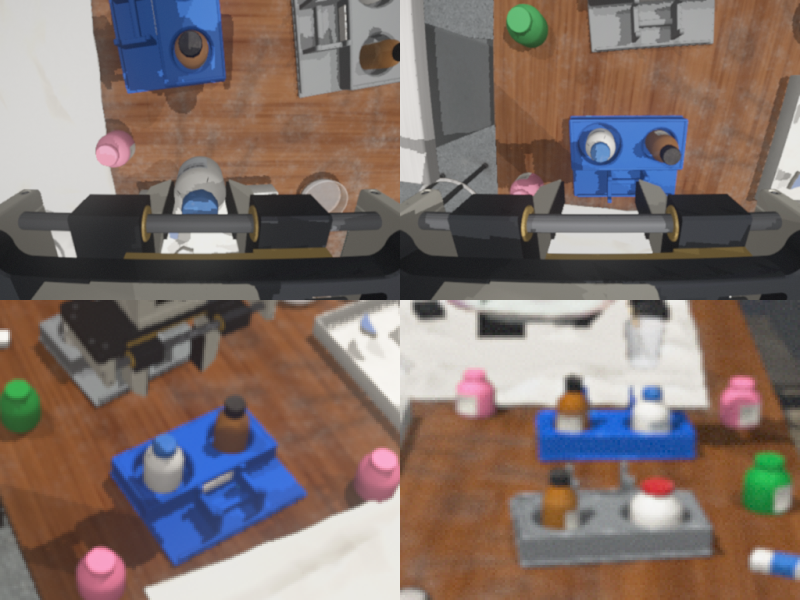

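The blue-cap bottle is upright in its wide well (scene crop (163,465)) and the tall amber is undisturbed. Now the spatula.

Run:
```python
from job import *
SP=(.4661,.3303)
pick(SP,1.563,.002,.035,12)
f=lambda x:cv2.resize(x,(400,300),interpolation=3)
a=snapshot("wrist")[:,:,::-1];b=snapshot("side")[100:340,160:480,::-1]
cv2.imwrite("pics/g4.png",np.hstack([f(a),f(b)]))
```

```text
down t34.7 [0.4667 0.3305 0.0689] w0.382 F [ 0.5  0.2 -0.3]
grip t35.4 [0.4662 0.3304 0.0683] w0.095 F [-0.7 -0.2  3.4]
lift t36.5 [0.4657 0.3301 0.219 ] w0.097 F [ 0.1  0.5 -0.2]
```

View pics/g4.png

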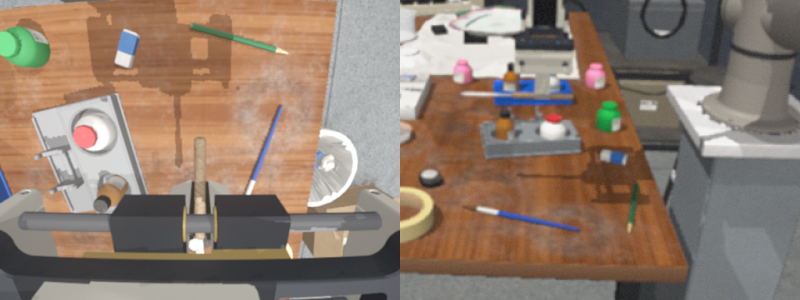

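The spatula is held level at a 8.8 mm width, so I'll place it.

Run:
```python
from job import *
xy=T(Bq,(0,-.038))
place(xy,Bq[2]+np.pi/2,.0367,.23,None)
f=lambda x:cv2.resize(x,(400,300),interpolation=3)
a=snapshot("wrist")[:,:,::-1];b=snapshot("scene")[190:310,220:380,::-1]
d=snapshot("side")[120:210,200:320,::-1]
release(xy,.022,.23)
e=snapshot("scene")[190:310,220:380,::-1]
cv2.imwrite("pics/p4.png",np.vstack([np.hstack([f(a),f(b)]),np.hstack([f(d),f(e)])]))
```

```text
over t39.0 [ 0.4916 -0.1036  0.23  ] w0.095 F [ 0.7 -0.3  0.5]
placed t40.6 [ 0.4915 -0.1041  0.1025] w0.097 F [0.  0.6 0.3]
rel t41.4 [ 0.4916 -0.1042  0.1027] w0.238 F [0.6 0.3 0.3]
up t42.4 [ 0.4912 -0.104   0.2292] w0.240 F [-1.   0.2  0.3]
```

View pics/p4.png

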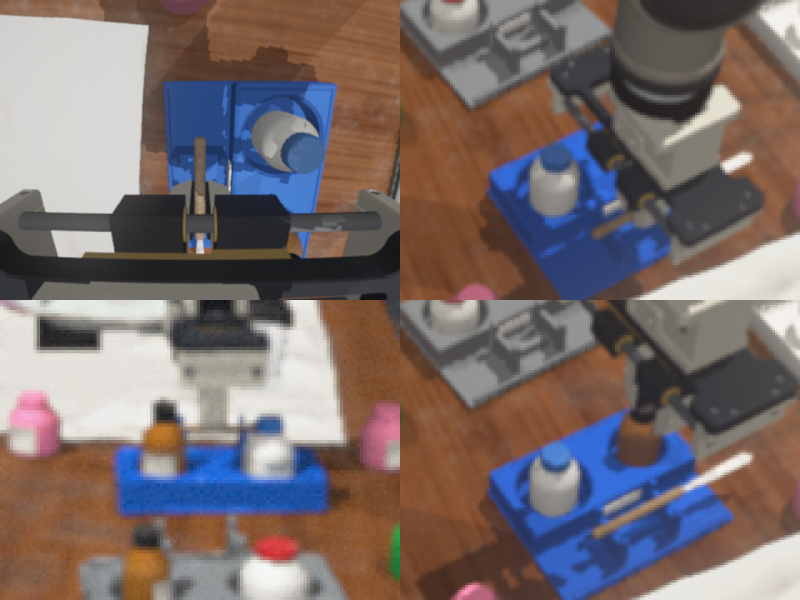

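The spatula lies in the forks of the blue carrier (scene crop: handle (595,535) to blade (750,460)). Now the brush.

Run:
```python
from job import *
pick((.472,.4301),1.299,.002,.035,12)
f=lambda x:cv2.resize(x,(400,300),interpolation=3)
a=snapshot("wrist")[:,:,::-1];s=snapshot("side")[100:340,160:480,::-1]
xy=T(G,(0,-.038))
place(xy,G[2]+np.pi/2,.0367,.23,None)
b=snapshot("scene")[120:240,200:360,::-1]
release(xy,.022,.23)
e=snapshot("scene")[120:240,200:360,::-1]
cv2.imwrite("pics/p5.png",np.vstack([np.hstack([f(a),f(s)]),np.hstack([f(b),f(e)])]))
```

```text
down t46.0 [0.4725 0.4304 0.069 ] w0.380 F [-0.   0.5 -0.3]
grip t46.6 [0.4721 0.4302 0.0683] w0.092 F [-0.4 -0.5  3.5]
lift t47.8 [0.4716 0.4298 0.2188] w0.094 F [-0.6  0.6 -0.5]
over t49.5 [0.4952 0.1295 0.23  ] w0.096 F [-0.5  0.  -1. ]
placed t51.2 [0.4953 0.129  0.1025] w0.092 F [ 0.1 -0.3 -0.1]
rel t51.8 [0.4953 0.129  0.1027] w0.236 F [-0.1  0.5  0.6]
up t52.8 [0.4948 0.1289 0.2292] w0.241 F [ 0.4 -0.3 -0.3]
```

View pics/p5.png

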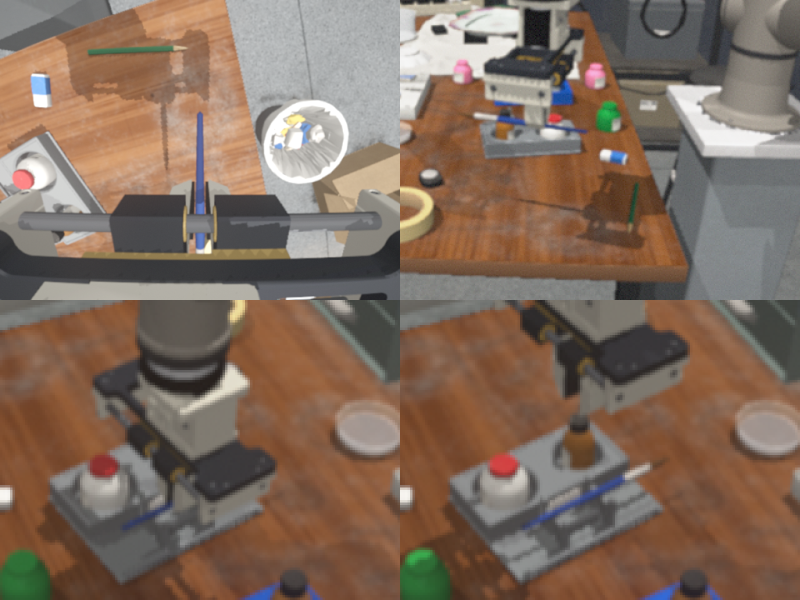

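Everything is placed. Now I'll check from above, with the arm lifted and the same two wrist views.

Run:
```python
from h import *
import pickle
from est2 import p as pp, T
for i,(x,y) in enumerate([(.58,.17),(.58,-.06)]):
    reach([x,y,.30],quat(np.pi/2)); dwell(.3)
    c,im=snap("wrist",f"f{i}.png"); pickle.dump((c,im),open(f"f{i}.pkl","wb"))
    q=pp[:3] if i==0 else pp[3:6]; f=4
    u=w2px(c,[[*q[:2],.03]])[0]; x0,y0=int(max(0,u[0]-90)),int(max(0,u[1]-70))
    v=cv2.resize(im[y0:y0+145,x0:x0+190,::-1],(0,0),fx=f,fy=f,interpolation=3).copy()
    for l,z in [((0,-.038),.0385),((-.027,-.053),.044),((-.027,-.023),.044),((.027,-.053),.044),((.027,-.023),.044),((-.042,.028),.058 if i==0 else .07),((.046,.028),.074 if i==0 else .084)]:
        w=((w2px(c,[[*T(q,l),z]])[0]-[x0,y0]+.5)*f).astype(int);cv2.drawMarker(v,tuple(map(int,w)),(0,255,0),0,10,1)
    print(i,x0,y0);cv2.imwrite(f"pics/f{i}c.png",v)
print(current_t(),current_force())
```

```text
0 163 31
1 159 29
55.0417 [ 0.54570154 -0.02095202 -1.70874812]
```

View pics/f0c.png

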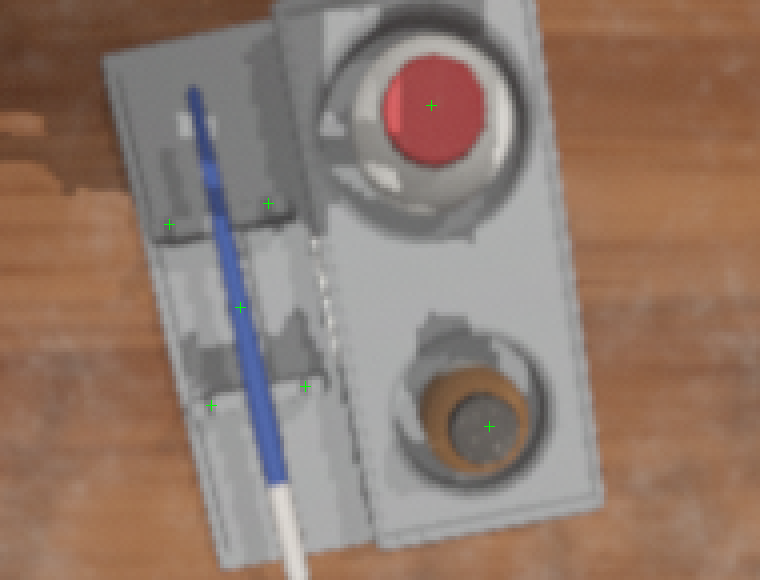

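View pics/f1c.png

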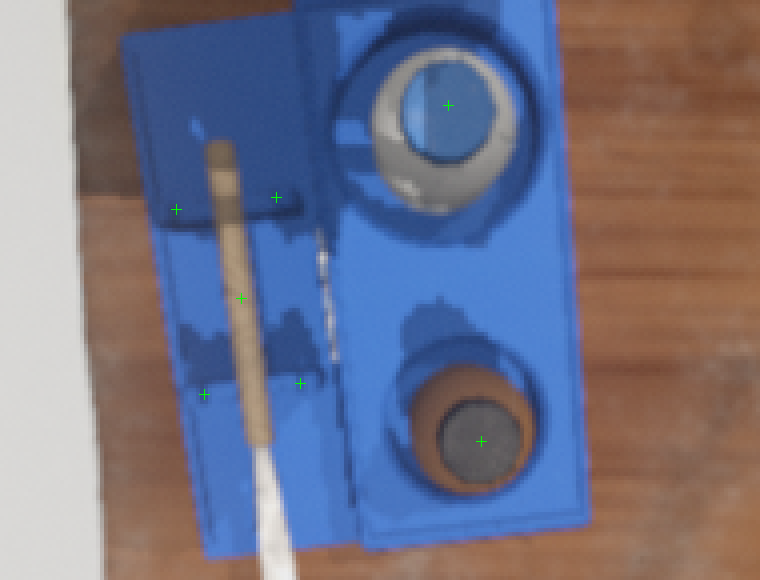

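From above, every cap sits within 2–3 mm of its predicted well axis: red at (434,108), black at (485,428), blue at (448,110) and tall amber at (482,442). The brush and spatula lie between both pairs of prongs, with their middles within about 3 mm of midway. The arm is clear, so I'm handing the job in.

Run:
```python
from cell import *
print(finish_job(),current_t())
```

```text
the job is handed in; nothing more can be done
the job is handed in; nothing more can be done
```

Both kits are made up and the job was handed in at about 55 s on the robot's clock. `finish_job()` gives no verdict, so the results below are from my own checks.

- **Grey carrier:** the red-capped pot is in the wide well, the small amber bottle is in the narrow well, and the blue brush lies across both forks.
- **Blue carrier:** the white blue-capped bottle is in the wide well and the spatula lies across both forks. The tall amber bottle shows no visible movement and sits where its well axis predicts.
- **Last wrist-camera check:**
  - All four bottles and the pot look upright, with their caps within about 2–3 mm of where their well axes predict.
  - The brush is between the prongs of both forks, its listed point about 3 mm from midway.
  - The spatula is between both pairs of prongs, its handle middle about 1 mm from midway.
- **Contact:** forces stayed at a few newtons in the readings I took. The gripper was clear of everything at hand-in.

**Disagreements:** the first two wrist views disagreed by about 4 mm in y. I corrected this with a 1.5 % scale factor, and it then agreed with the side and scene views to about 3 mm. The brush also measured about 172 mm instead of 178 mm, probably because its dark bristle tip is hard to see, so I located it from the handle end. No check failed.

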